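# Wedge the spare spice tin into the packed drawer and shut it

## Robot

A 6-joint arm with a two-finger parallel gripper is mounted at the origin on the work surface. World frame = base frame: x ahead of the robot, y to its left, z up, the work surface at z = 0. Lengths are in m, angles in degrees, forces in N, time in s.
With the tool pointing down it reaches from about 0.3 to 0.75 m from the base axis. Payload 8.5 kg.
Tool frame: the origin (TCP) lies at the very end of the fingers, on their centre line; the grasp point (between the pads) lies 19 mm behind it; y points along the fingers, z is the direction in which the jaws open and shut, and the axes are right-handed (so a half turn about y gives the same grasp; the last joint's range is limited). The gripper opens to 85 mm and grips with 20 to 120 N. Pads are 22 mm wide; open, the fingers measure 114 mm over their backs; the gripper's body (76 mm by 85 mm) begins 54 mm behind the grasp point. The pads swing forward as they close: fully open they stand 13 mm farther back than shut.
Start: joints at [55.846, 21.807, 74.336, -0, 83.858, -12.336], TCP at [0.204, 0.511, 0.231] pointing down, gripper open.
Joint ranges: [-178.18, 178.18], [-50.72, 133.34], [12.68, 142.11], [-81.47, 261.47], [9.98, 163.14], [-165.26, 165.26]. Speed limits (degrees/s): [136.94, 136.94, 180, 180, 180, 180].

## Interface

Orientations are given as a 3x3 rotation matrix whose columns are the frame's x, y, z axes.
In Python, from rig import env gives the robot as it stands. The module is installed in compiled form; this text tells all that it offers.
- The arm moves only by the tool servo_tool, never from a script. Its argument "rows" is one flat list of numbers, 7 for each row, row after row: the opening, from 0 (shut) to 1 (fully open), then the shift along the world's x, y, z in m, then the turn, a rotation vector about the world's x, y, z in degrees. A call has 1 to 10 rows; each row shifts and turns the commanded pose from where the row before left it; what a row does not reach is not made up. A row lasts 1/12 s, in which the tool goes at most 41.7 mm and 7.16 degrees, less where a joint would pass 70% of its speed; a pose out of reach is approached as far as the arm can. A call with a gripper value outside its range is refused whole. The fingers move at their own pace and stop on an object; "force" is the grip in N (left out, the last holds). Time passes only in rows, so rows that do not move let the fingers close. It gives the time, the measured TCP pose, the force and the opening at its end, in the units of the state.
- env.observe(): the state, without advancing time (a new reading comes with each control period).
- env.get_image(name): name is "scene" or "top"; returns the picture (400x640x3 uint8, red, green, blue); there is no depth.
- env.camera_model(name): a dict with "camera_matrix" (3x3 intrinsics, pixels), "R" (3x3) and "t" (3): a world point X has camera coordinates R X + t. Camera axes: x right, y down, z forward; pixel columns grow to the right and rows downward; lengths in m; the calibration is good to about 2 mm. A picture is of the moment at which its call begins. camera_model takes no time and is no camera call.
- env.close_job(): hands the job in, once; it reports no verdict.
The state is a dict: "time_s": time; "q": joint angles; "qvel": joint speeds; "joint_efforts": joint torques, N m; "position": TCP position; "tool_rot": TCP orientation; "ft_force": force on the tool from outside, world axes, zero at the start; "wrist_torque": the same for the moment, N m; "grip_width": finger opening in m.
Only numpy, scipy, OpenCV 4.12 (cv2) and the standard library are available. Lean on these libraries where they do the work, as an engineer would, in place of code of your own. Each camera call takes 0.05 s, during which the arm holds its last target.

## Task

The flat spice tin standing alone on the shelf belongs in the half-open drawer: work it down, upright and in line, into the narrow gap in the middle of the row of tins, gently nudging its neighbours apart without toppling them, until it stands on the drawer floor. Let go of it, then gently push the drawer fully shut. Leave the jars, the grater and the saucer where they are.

Things in the scene. Friction and masses are not known exactly. Their poses are not given: they have to be found in the camera images.
- spare_mid (a point): Spare tin: flat steel tin standing on the shelf, 56 long (x) x 26 thick (y) x 75 high, about 0.2 kg. Point: its centre, 37.5 above the underside. Straight sides from 6 to 54 above the underside: grip there across the 56. Foot edges bevelled 4 in over 6 up (foot 18 thick); shoulders slope in 9 a side from 54 to 68 up, to a lid 8 thick. Row tins have the same profile.
- row_left_mid (a point): Loose tin on the left (+y of the drawer) of the gap, profile as the spare, 46 long (x) x 26 thick (y) x 75 high. Point: its centre, 37.5 above the drawer floor; the spare's centre ends at this height. The gap to row_right is about 10 wide between the straight sides and 28 between the lids: the spare's foot enters between the shoulders, then must force the row 16 apart.
- row_right_mid (a point): Twin of row_left, right (-y) of the gap. Beyond each twin stands one more tin, not listed: a thick one (42) packed hard to the drawer's wall (1 of play), and a thin one (24) with 19 of room. So the row yields on the thin one's side only and the spare must drift about 8 that way going down. Which side varies: feel it (the hard side pushes the tin away) or see it.
- drawer (a joint): Opening of the drawer in m: 0 shut, 0.16 to 0.185 at the start, end stop 0.20. Slides along its x (shut = +x) with about 2 N of friction; stays where left. Inside 148 wide (y), side walls 46 above the shelf.
- drawer_front (a point): Outer face of the drawer's front board, mid-width, 80 above the shelf; moves with the drawer; x points in the closing direction, z up. Board 12 thick, 182 wide, from 4 to 100 above the shelf; a turned wooden knob, 30 diameter, stands 30 out, axis 46 above the shelf, below this point. The row's middle is 75 to 100 behind the board.
- case: The fixed wooden drawer unit, 250 deep (x) x 182 wide (y) x 107 high. Origin: centre of its underside; its front opening faces its -x, 125 from the origin. The middle of the tins' row is about 85 in front of that opening. When the drawer is shut, its front board lies against the opening.
- jar_a: Bystander: amber glass jar with screw lid, 66 diameter, 110 high; origin at the centre of its underside. It and the spare tin swap sides between starts.
- jar_b: Bystander: amber glass jar with screw lid, 72 diameter, 130 high; origin at the centre of its underside.
- grater: Bystander: steel box grater, foot 100 x 75, 217 high with its handle; origin at the centre of its underside.
- saucer: Bystander: terracotta saucer, 130 diameter, 22 high; origin at the centre of its underside.
- drawer_floor (a point): A point on the drawer floor's top face (12 above the shelf), mid-width; x is the closing direction, y the direction of the row (left), z up. All tins are smooth (friction about 0.2 on each other and on the drawer): held lightly in bounds, some 5 to 9 N of push or side force is enough to part the row; the soft-side tin leans outward at first (up to 0.4 rad) and straightens as the spare's foot passes down along it.
Not all that is in view belongs to the job. What is shaped like the part that bears row_left_mid but brown is not meant. Leave any blue look-alike of the part that bears spare_mid alone.

How it is judged (in metres and radians):
On the way:
1. the spare tin stands upright on the drawer floor between its two neighbours, let go, while the drawer is still open (z of spare_mid in the frame of drawer_floor below 0.0405 m and y of spare_mid in the frame of row_left_mid below -0.022 m and y of spare_mid in the frame of row_right_mid above 0.022 m and x of spare_mid in the frame of row_left_mid between -0.014 and 0.014 m and angle between spare_mid's own z axis and vertical below 0.1 rad and contact force between the fingers and spare below 0.1 N and value of joint drawer above 0.1 m), for 0.2 s.
At the end, for the whole second after the job is handed in: The drawer is shut to within 4 mm; in it the spare tin stands on the floor (within 3 mm), upright within 0.1 rad, between row_left and row_right and in line with them within 14 mm along the drawer, at rest; both neighbours upright within 0.14 rad (value of joint drawer below 0.004 m and z of spare_mid in the frame of drawer_floor below 0.0405 m and y of spare_mid in the frame of row_left_mid below -0.022 m and y of spare_mid in the frame of row_right_mid above 0.022 m and x of spare_mid in the frame of row_left_mid between -0.014 and 0.014 m and angle between spare_mid's own z axis and vertical below 0.1 rad and angle between each of row_left_mid, row_right_mid's own z axis and vertical below 0.14 rad and linear speed of spare below 0.02 m/s); the robot touches nothing.
It fails at once if a neighbour is toppled (tilted more than 0.5 rad) (angle between any of row_left_mid, row_right_mid's own z axis and vertical above 0.5 rad).
It fails at once if the spare tin is forced against a neighbour with more than 16 N (contact force between spare and row_left above 16 N or contact force between spare and row_right above 16 N).
It fails at once if the spare tin is pressed on the drawer with more than 25 N (contact force between spare and drawer above 25 N).
It fails at once if the robot pushes the drawer with more than 25 N (contact force between the arm and drawer above 25 N).
It fails at once if a jar, the grater or the saucer is moved more than 25 mm (distance of any of jar_a, jar_b, grater, saucer from where it was at the start of the episode above 0.025 m).
It also fails if it takes over 72 s, if anything falls off the work surface, if the arm or the gripper's body presses on something with over 40 N, if the wrist force passes 120 N, or if a joint passes its speed limit or range.

## Working session

There is one attempt and no reset: what is moved stays moved. The work goes in short steps, Python scripts to look and compute and a tool call to move; the robot and the scene stay as the last step left them, time stands still between calls to the robot, and variables do not carry over. Pictures are saved under pics/ and viewed, and the job is handed in when it is done.

Besides the shell and the picture viewer there is one more tool, called as name(argument=value, ...) on one line, values as JSON. servo_tool: Moves the arm, as the interface text tells. Its arguments: {"type":"object","properties":{"rows":{"type":"array","items":{"type":"number"}},"force":{"type":"number"}},"required":["rows"]}

```bash
mkdir -p pics; python3 - <<'E'
from rig import env
import cv2,numpy as np
np.set_printoptions(precision=4,suppress=True)
o=env.observe()
for k,v in o.items(): print(k,v)
for n in ("scene","top"):
    m=env.camera_model(n); print(n,m)
    im=env.get_image(n); cv2.imwrite(f"pics/{n}0.png",im[:,:,::-1])
E
```

```text
time_s 0.0
q [ 55.8455  21.8408  74.3847  -0.001   83.8584 -12.3342]
qvel [-0.1077 -0.0526  0.0531  0.0566  0.029  -0.0756]
joint_efforts [  0.001  -44.8464 -23.1277  -0.0001   0.0048  -0.    ]
position [0.2043 0.5103 0.2307]
tool_rot [[ 0.9284 -0.0008  0.3717]
 [-0.3717 -0.0012  0.9284]
 [-0.0003 -1.     -0.0014]]
ft_force [-0.3154 -0.1345 -0.1216]
wrist_torque [ 0.0045 -0.0046 -0.0539]
grip_width 0.08530534433958943
scene {'camera_matrix': array([[437.7322,   0.    , 321.7144],
       [  0.    , 437.7322, 192.8235],
       [  0.    ,   0.    ,   1.    ]]), 'R': array([[ 0.4511,  0.8925,  0.    ],
       [ 0.7637, -0.386 , -0.5174],
       [-0.4618,  0.2334, -0.8557]]), 't': array([-0.3342, -0.4309,  1.5012])}
top {'camera_matrix': array([[399.3735,   0.    , 320.2077],
       [  0.    , 399.3735, 202.5906],
       [  0.    ,   0.    ,   1.    ]]), 'R': array([[ 0.0138, -0.9999,  0.0066],
       [-0.9872, -0.0146, -0.1585],
       [ 0.1586, -0.0043, -0.9873]]), 't': array([0.031 , 0.6388, 1.0159])}
```

View pics/scene0.png

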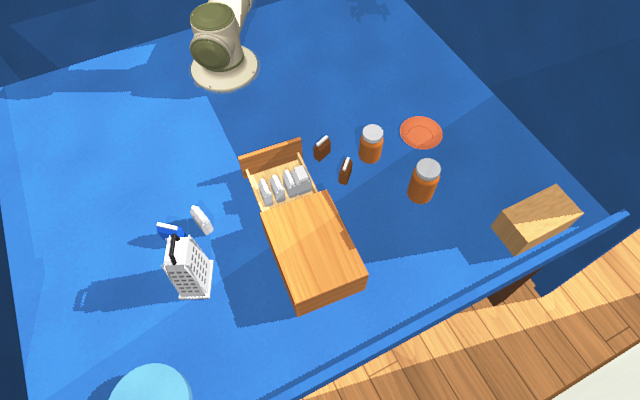

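View pics/top0.png

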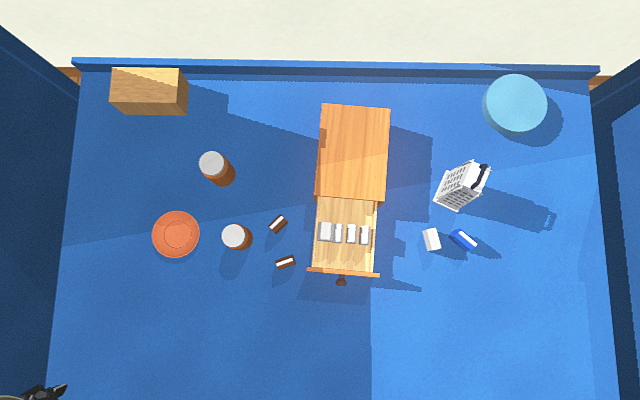

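```bash
cat > h.py <<'E'
import numpy as np,cv2
np.set_printoptions(precision=4,suppress=True)
from rig import env
M={n:env.camera_model(n) for n in("scene","top")}
def ray(n,u,v,z):
    m=M[n];K=m["camera_matrix"];R=np.array(m["R"]);t=np.array(m["t"])
    d=R.T@np.linalg.inv(K)@np.array([u,v,1.]);c=-R.T@t
    return c+d*(z-c[2])/d[2]
def proj(n,X):
    m=M[n];p=np.array(m["R"])@np.asarray(X,float)+m["t"];p=m["camera_matrix"]@p;return p[:2]/p[2]
def crop(im,u0,v0,w,h,s,fn):
    c=cv2.resize(im[v0:v0+h,u0:u0+w],None,fx=s,fy=s,interpolation=cv2.INTER_CUBIC)
    for i in range(0,w,10): cv2.putText(c,str(u0+i),(i*s,8),0,.3,(0,0,255),1); cv2.line(c,(i*s,8),(i*s,14),(0,0,255),1)
    for i in range(10,h,10): cv2.putText(c,str(v0+i),(0,i*s+3),0,.3,(0,0,255),1);cv2.line(c,(20,i*s),(24,i*s),(0,0,255),1)
    cv2.imwrite(fn,c)
E
python3 - <<'E'
from h import *
a=cv2.imread("pics/top0.png");b=cv2.imread("pics/scene0.png")
crop(a,305,190,80,60,10,"pics/c1.png") 
crop(a,410,215,80,50,10,"pics/c2.png")
crop(b,150,195,80,60,10,"pics/c3.png")
crop(b,235,130,90,85,7,"pics/c4.png")
crop(a,300,95,100,200,3,"pics/c5.png")
E
```

```text
(no output)
```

View pics/c1.png

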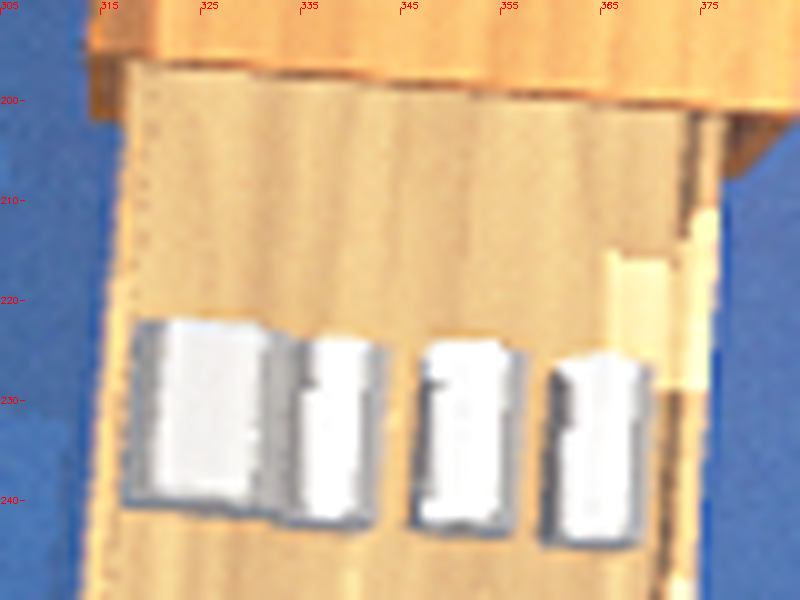

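View pics/c2.png

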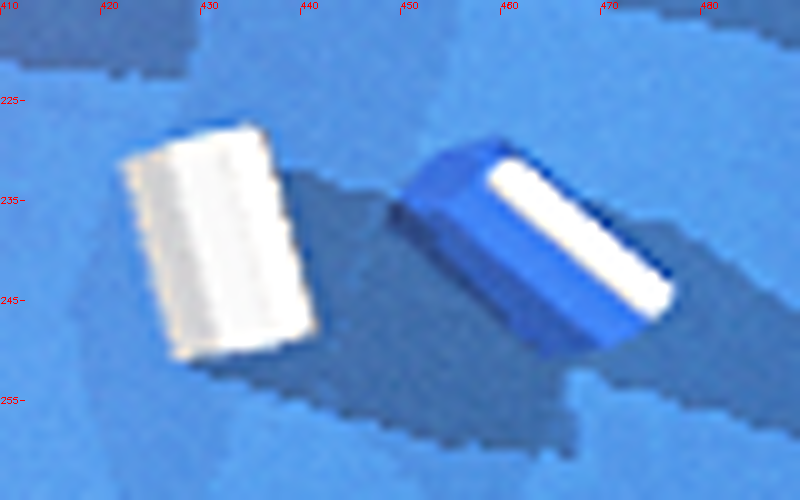

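View pics/c3.png

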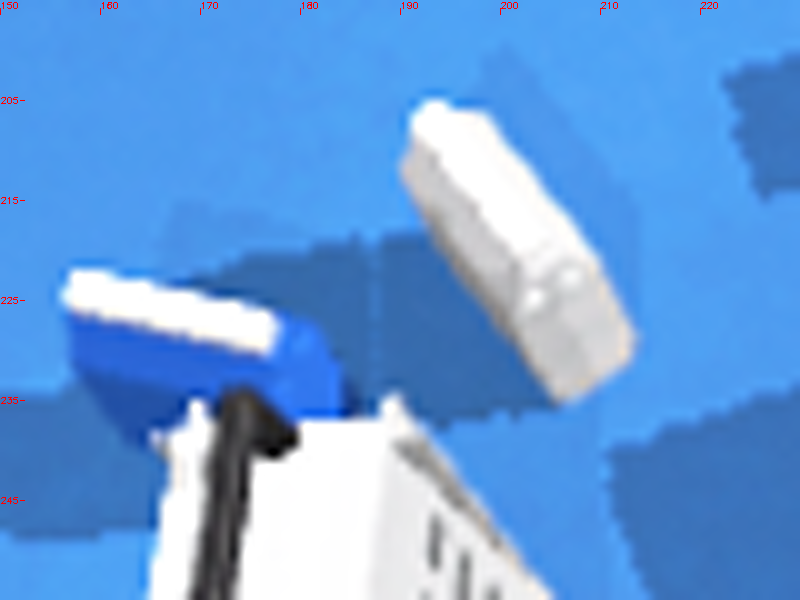

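View pics/c4.png

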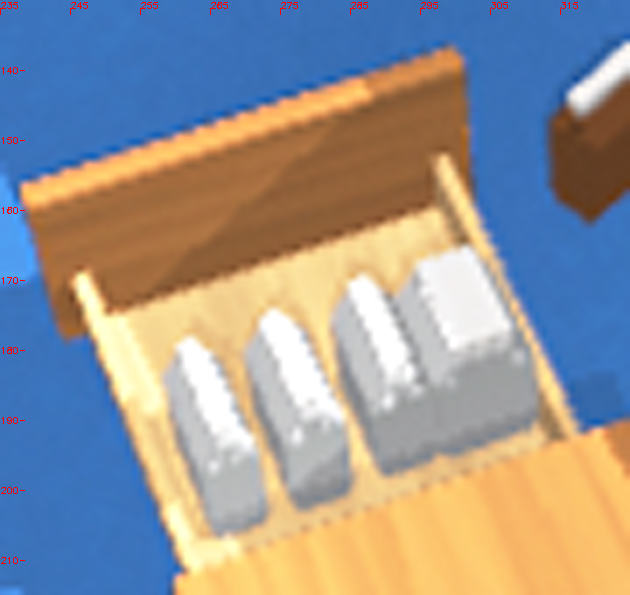

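View pics/c5.png

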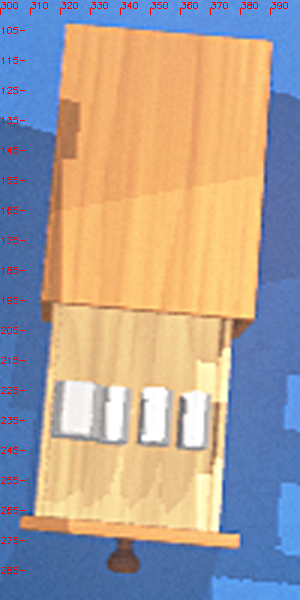

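```bash
cat > fit.py <<'E'
from h import *
from scipy.optimize import minimize,differential_evolution
S=8
def tinpts(x,y,z,yaw,L=.056,T=.026,lid=.008,H=.075):
    P=[]
    for h,t in((0,T-.008),(.006,T),(.054,T),(.068,lid),(H,lid)):
        for sx in(-1,1):
            for sy in(-1,1): P.append((sx*L/2,sy*t/2,h))
    P=np.array(P);c,s=np.cos(yaw),np.sin(yaw)
    return np.c_[P[:,0]*c-P[:,1]*s+x,P[:,0]*s+P[:,1]*c+y,P[:,2]+z]
def render(n,P,roi):
    u0,v0,w,h=roi
    p=np.array([proj(n,q) for q in P]);p=(p+.5-[u0,v0])*S
    hull=cv2.convexHull(p.astype(np.float32))
    im=np.zeros((h*S,w*S),np.uint8);cv2.fillConvexPoly(im,np.round(hull).astype(np.int32),255)
    return cv2.resize(im,(w,h),interpolation=cv2.INTER_AREA)/255.
E
cat > f1.py <<'E'
from fit import *
a=cv2.imread("pics/top0.png").astype(float);b=cv2.imread("pics/scene0.png").astype(float)
# soft mask from red/blue ratio
rois={"top":(416,220,30,36),"scene":(186,200,32,38)}
mask={}
for n,im in(("top",a),("scene",b)):
    u,v,w,h=rois[n];c=im[v:v+h,u:u+w]
    r=c[:,:,2]/(c[:,:,0]+1)
    mask[n]=np.clip((r-.45)/(.85-.45),0,1)
    cv2.imwrite(f"pics/m_{n}.png",cv2.resize(mask[n]*255,None,fx=8,fy=8,interpolation=0))
def cost(p,ns=("top","scene")):
    P=tinpts(p[0],p[1],0,p[2]);return sum(((render(n,P,rois[n])-mask[n])**2).sum() for n in ns)
x0=ray("top",432,239,.05);print(x0)
for ns in(("top","scene"),("top",),("scene",)):
  r=differential_evolution(cost,[(x0[0]-.03,x0[0]+.03),(x0[1]-.03,x0[1]+.03),(-1,1)],args=(ns,),seed=1,maxiter=60,popsize=10)
  print(ns,r.x,np.degrees(r.x[2]),r.fun,[m.sum() for m in mask.values()])
E
python3 f1.py
```

```text
[ 0.5455 -0.2563  0.05  ]
('top', 'scene') [ 0.5475 -0.26    0.2363] 13.541356374455038 20.461535595543832 [np.float64(325.57844774037176), np.float64(366.1803257791976)]
('top',) [ 0.5471 -0.2599  0.2408] 13.796920631733645 1.468082609386512 [np.float64(325.57844774037176), np.float64(366.1803257791976)]
('scene',) [ 0.5488 -0.2601  0.2334] 13.372948274017405 14.15420668891999 [np.float64(325.57844774037176), np.float64(366.1803257791976)][ WARN:0@0.527] global loadsave.cpp:1063 imwrite_ Unsupported depth image for selected encoder is fallbacked to CV_8U.
```

```bash
python3 - <<'E'
from h import *
# case front top edge & others, from 10x crop c1 / c5
for nm,n,u,v,z in [("case top FL","top",314,195.8,.107),("case top FR","top",384.7,201,.107),("case top BL","top",321.3,103,.107),("case top BR","top",390.5,109,.107),
 ("board top L outer","top",307,269.5,.1),("board top R outer","top",380,276,.1),
 ("bd sceneL","scene",303,133,.1)]:
    print(nm,ray(n,u,v,z))
E
```

```text
case top FL [0.6465 0.0564 0.107 ]
case top FR [ 0.6358 -0.1229  0.107 ]
case top BL [0.895  0.0412 0.107 ]
case top BR [ 0.8813 -0.1411  0.107 ]
board top L outer [0.4619 0.0708 0.1   ]
board top R outer [ 0.4485 -0.1102  0.1   ]
bd sceneL [0.4559 0.0853 0.1   ]
```

```bash
cat > f2.py <<'E'
from fit import *
import sys
fa,fb=sys.argv[1:3]
ns=sys.argv[3].split(",") if len(sys.argv)>3 else ["top","scene"]
a=cv2.imread(fa).astype(float);b=cv2.imread(fb).astype(float)
rois={"top":(312,212,70,40),"scene":(255,160,62,52)}
mask={}
for n,im in(("top",a),("scene",b)):
    u,v,w,h=rois[n];c=im[v:v+h,u:u+w]
    r=c[:,:,0]/(c[:,:,2]+1)
    m=np.clip((r-.72)/(.92-.72),0,1)
    m[r>1.25]=0
    mask[n]=m
    cv2.imwrite(f"pics/m_{n}.png",np.uint8(cv2.resize(m*255,None,fx=8,fy=8,interpolation=0)))
Ts=[.042,.026,.026,.024]
yaw0=np.radians(-3.5)
O=np.array([.556,-.028])
def model(p):
    out=[];c,s=np.cos(p[0]),np.sin(p[0])
    for i in range(4):
        dx=p[5];dy=p[1+i]
        out.append(tinpts(O[0]+dx*c-dy*s,O[1]+dx*s+dy*c,.012,p[0],.046,Ts[i],Ts[i]-.018))
    return out
def cost(p):
    m=model(p);e=0
    for n in ns:
        r=np.max([render(n,P,rois[n]) for P in m],0);e+=((r-mask[n])**2).sum()
    return e
best=differential_evolution(cost,[(-.1,-.02),(.035,.065),(.005,.035),(-.04,-.005),(-.07,-.03),(-.02,.02)],seed=2,maxiter=80,popsize=8)
p=best.x;print(ns,best.fun,"yaw",np.degrees(p[0]),"ys",p[1:5],"dx",p[5])
print([P[:,:2].mean(0) for P in model(p)])
for n in ns:
    r=np.max([render(n,P,rois[n]) for P in model(p)],0)
    cv2.imwrite(f"pics/fit_{n}.png",np.uint8(np.hstack([cv2.resize(q*255,None,fx=6,fy=6,interpolation=0) for q in (mask[n],r)])))
E
python3 f2.py pics/top0.png pics/scene0.png top,scene; python3 f2.py pics/top0.png pics/scene0.png top
```

```text
['top', 'scene'] 142.13529935196496 yaw -3.8951282388717012 ys [ 0.0537  0.0217 -0.0152 -0.0498] dx 0.001706469567458231
[array([0.5614, 0.0255]), array([ 0.5592, -0.0064]), array([ 0.5567, -0.0433]), array([ 0.5543, -0.0778])]
['top'] 69.18961074420737 yaw -3.8909086386957674 ys [ 0.0545  0.022  -0.0152 -0.0498] dx 0.0013636246129149886
[array([0.5611, 0.0263]), array([ 0.5589, -0.0061]), array([ 0.5563, -0.0433]), array([ 0.554 , -0.0778])]
```

```bash
python3 - <<'E'
from h import *
a=cv2.imread("pics/top0.png");b=cv2.imread("pics/scene0.png")
crop(a,425,150,75,70,8,"pics/c6.png");crop(b,150,225,75,80,7,"pics/c7.png")
E
```

```text
(no output)
```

View pics/c6.png

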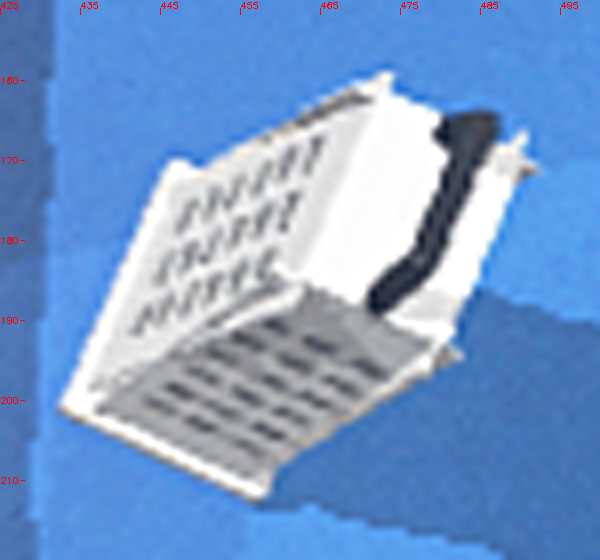

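View pics/fit_top.png

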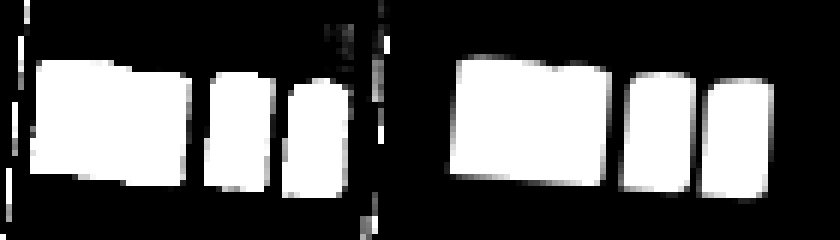

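View pics/fit_scene.png

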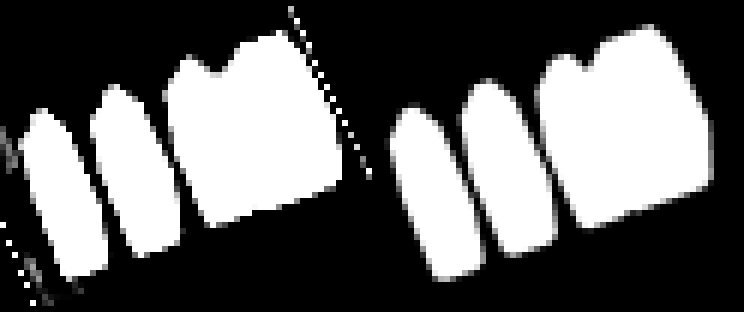

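```bash
python3 - <<'E'
from h import *
for u,v,z in[(432,201,0),(457,212,0),(480,193,0),(445,171,0),(463,186,.18)]:print(ray("top",u,v,z))
o=env.observe();R=o["tool_rot"];print(np.degrees(np.arctan2(R[1,2],R[0,2])))
E
```

```text
[ 0.6556 -0.2738  0.    ]
[ 0.6255 -0.3429  0.    ]
[ 0.6805 -0.41    0.    ]
[ 0.7426 -0.3135  0.    ]
[ 0.6623 -0.2964  0.18  ]
68.18596272655962
```

servo_tool(rows=[1,0.017,-0.0355,0,0,0,-2.7,1,0.017,-0.0355,0,0,0,-2.7,1,0.017,-0.0355,0,0,0,-2.7,1,0.017,-0.0355,0,0,0,-2.7,1,0.017,-0.0355,0,0,0,-2.7,1,0.017,-0.0355,0,0,0,-2.7,1,0.017,-0.0355,0,0,0,-2.7,1,0.017,-0.0355,0,0,0,-2.7,1,0.017,-0.0355,0,0,0,-2.7,1,0.017,-0.0355,0,0,0,-2.7], force=40)

```text
time_s: 0.93
position: [0.3746, 0.1537, 0.2313]
tool_rot: [[0.657, -0.0, 0.754], [-0.754, 0.0, 0.657], [-0.0, -1.0, 0.0]]
ft_force: [1.2, 0.1, -1.3]
grip_width: 0.0854
```

servo_tool(rows=[1,0.017,-0.0355,0,0,0,-2.7,1,0.017,-0.0355,0,0,0,-2.7,1,0.017,-0.0355,0,0,0,-2.7,1,0.017,-0.0355,0,0,0,-2.7,1,0.017,-0.0355,0,0,0,-2.7,1,0.017,-0.0355,0,0,0,-2.7,1,0.017,-0.0355,0,0,0,-2.7,1,0.017,-0.0355,0,0,0,-2.7,1,0.017,-0.0355,0,0,0,-2.7,1,0.017,-0.0355,0,0,0,-2.7])

```text
time_s: 1.77
position: [0.5447, -0.2013, 0.2309]
tool_rot: [[0.242, -0.001, 0.97], [-0.97, 0.0, 0.242], [-0.001, -1.0, -0.0]]
ft_force: [-0.1, 0.9, 0.7]
grip_width: 0.0852
```

servo_tool(rows=[1,0.001,-0.0295,0,0,0,-0.3,1,0.001,-0.0295,0,0,0,0,1,0,0,-0.035,0,0,0,1,0,0,-0.035,0,0,0,1,0,0,-0.035,0,0,0,1,0,0,0,0,0,0])

```text
time_s: 2.27
position: [0.5436, -0.2567, 0.1196]
tool_rot: [[0.239, -0.01, 0.971], [-0.971, 0.008, 0.239], [-0.01, -1.0, -0.008]]
ft_force: [-0.4, 0.9, -0.9]
grip_width: 0.0854
```

```bash
python3 - <<'E'
from h import *
o=env.observe();print(o["position"],o["ft_force"],np.degrees(np.arctan2(o["tool_rot"][1,2],o["tool_rot"][0,2])))
b=env.get_image("scene")[:,:,::-1];a=env.get_image("top")[:,:,::-1]
crop(b,140,150,100,100,6,"pics/d1.png");crop(a,400,200,80,70,8,"pics/d2.png")
E
```

```text
[ 0.5436 -0.2567  0.1196] [-0.4471  0.874  -0.8966] 13.852158563886151
```

View pics/d1.png

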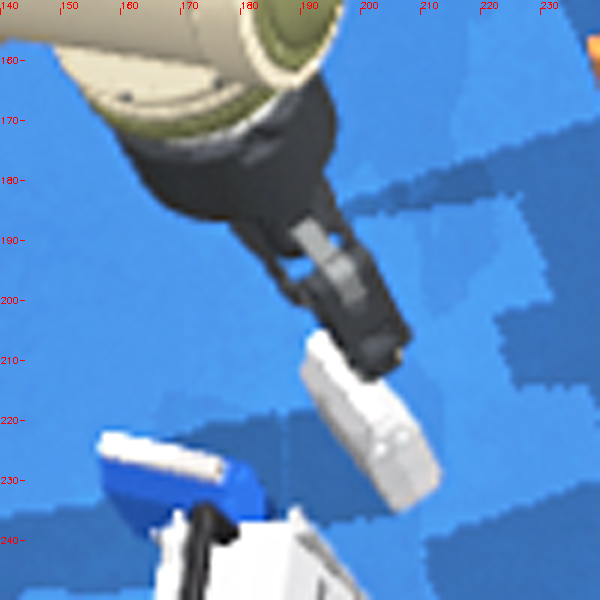

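View pics/d2.png

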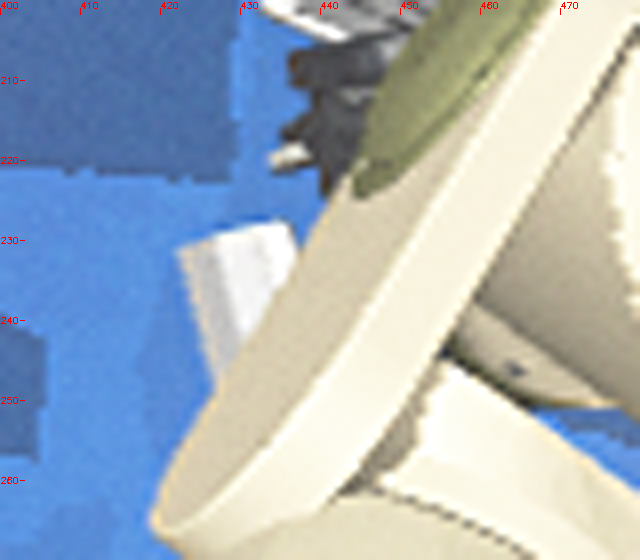

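servo_tool(rows=[1,0,0,-0.02,0,0,0,1,0,0,0,0,0,0,1,0,0,0,0,0,0,1,0,0,0,0,0,0])

```text
time_s: 2.7
position: [0.5471, -0.2588, 0.1085]
tool_rot: [[0.24, 0.002, 0.971], [-0.971, -0.002, 0.24], [0.002, -1.0, 0.002]]
ft_force: [0.0, -0.4, -0.2]
grip_width: 0.0855
```

servo_tool(rows=[1,0,-0.001,-0.02,0,0,0,1,0,0,-0.02,0,0,0,1,0,0,-0.02,0,0,0,1,0,0,-0.02,0,0,0,1,0,0,-0.0125,0,0,0,1,0,0,0,0,0,0,1,0,0,0,0,0,0])

```text
time_s: 3.28
position: [0.547, -0.2598, 0.0149]
tool_rot: [[0.24, 0.001, 0.971], [-0.971, -0.001, 0.24], [0.001, -1.0, 0.001]]
ft_force: [-0.4, -0.3, 0.8]
grip_width: 0.0853
```

servo_tool(rows=[0,0,0,0,0,0,0,0,0,0,0,0,0,0,0,0,0,0,0,0,0,0,0,0,0,0,0,0,0,0,0,0,0,0,0,0,0,0,0,0,0,0], force=50)

```text
time_s: 3.78
position: [0.5471, -0.2599, 0.0153]
tool_rot: [[0.24, 0.002, 0.971], [-0.971, -0.002, 0.24], [0.002, -1.0, 0.002]]
ft_force: [0.2, -0.2, 6.4]
grip_width: 0.0555
```

```bash
python3 - <<'E'
from h import *
b=env.get_image("scene")[:,:,::-1]
crop(b,140,150,100,100,6,"pics/d3.png")
E
```

```text
(no output)
```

View pics/d3.png

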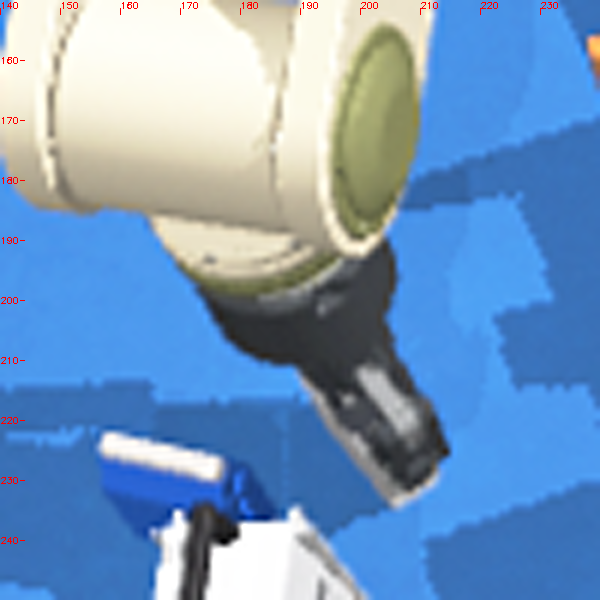

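servo_tool(rows=[0,0,0,0.01,0,0,0,0,0,0,0.03,0,0,0,0,0,0,0.04,0,0,0,0,0,0,0.04,0,0,0,0,0.001,0.025,0,0,0,-2.2,0,0.001,0.025,0,0,0,-2.2,0,0.001,0.025,0,0,0,-2.2,0,0.001,0.025,0,0,0,-2.2,0,0.001,0.025,0,0,0,-2.2,0,0.001,0.025,0,0,0,-2.2])

```text
time_s: 4.67
position: [0.5521, -0.1081, 0.1345]
tool_rot: [[0.01, 0.0, 1.0], [-1.0, -0.0, 0.01], [0.0, -1.0, 0.0]]
ft_force: [0.1, 0.2, -2.7]
grip_width: 0.0559
```

servo_tool(rows=[0,0.001,0.025,0,0,0,-2.2,0,0.001,0.025,0,0,0,-2.2,0,0.001,0.025,0,0,0,0,0,0.002,0.01,0,0,0,0,0,0,0,0,0,0,0,0,0,0,0,0,0,0,0,0,0,0,0,0,0])

```text
time_s: 5.25
position: [0.5575, -0.0254, 0.134]
tool_rot: [[-0.065, 0.0, 0.998], [-0.998, -0.0, -0.065], [0.0, -1.0, 0.0]]
ft_force: [-0.0, -0.4, -1.0]
grip_width: 0.0559
```

```bash
python3 - <<'E'
from h import *
o=env.observe();print(o["position"],o["ft_force"],o["wrist_torque"],o["grip_width"],np.degrees(np.arctan2(o["tool_rot"][1,2],o["tool_rot"][0,2])))
b=env.get_image("scene")[:,:,::-1];a=env.get_image("top")[:,:,::-1]
cv2.imwrite("pics/e_s.png",b);cv2.imwrite("pics/e_t.png",a)
crop(b,235,120,90,100,6,"pics/e1.png");crop(a,290,180,110,100,6,"pics/e2.png")
E
```

```text
[ 0.5575 -0.0254  0.134 ] [-0.0363 -0.3661 -1.0072] [0.0367 0.0087 0.0014] 0.05585773609182286 -3.7507535245884602
```

View pics/e1.png

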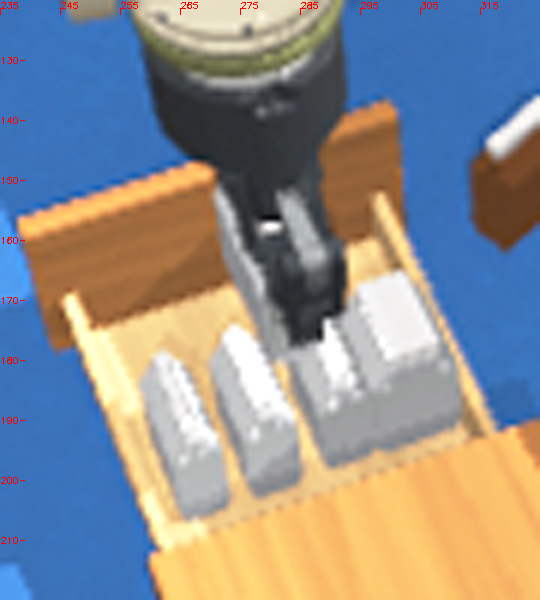

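View pics/e2.png

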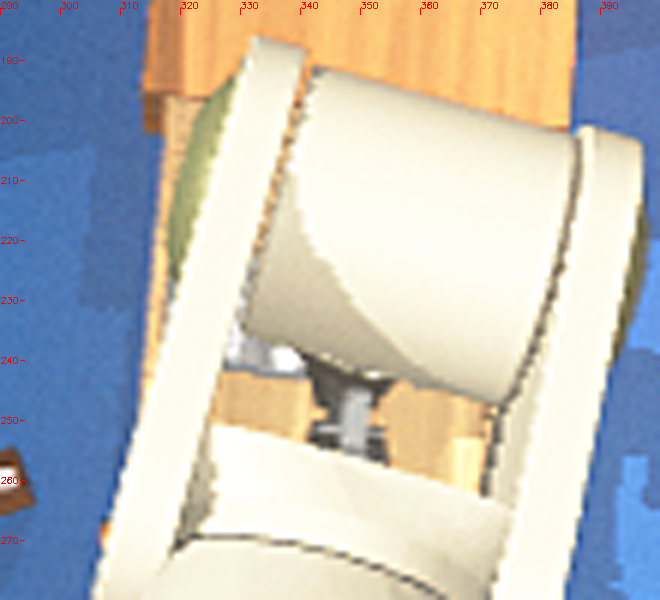

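```bash
cat > ov.py <<'E'
from fit import *
import sys
def overlay(fn,out,tins,u0=235,v0=120,w=90,h=100,s=7,n="scene"):
    b=cv2.imread(fn);c=cv2.resize(b[v0:v0+h,u0:u0+w],None,fx=s,fy=s,interpolation=cv2.INTER_CUBIC)
    for (x,y,z,yaw,L,T) in tins:
        P=tinpts(x,y,z,np.radians(yaw),L,T,T-.018)
        p=np.array([proj(n,q) for q in P]);p=((p+.5-[u0,v0])*s).astype(int)
        for k in range(5):
            q=p[4*k:4*k+4][[0,1,3,2]]
            cv2.polylines(c,[q],True,(0,0,255),1)
            if k: 
                for i in range(4): cv2.line(c,tuple(map(int,p[4*k+i])),tuple(map(int,p[4*k-4+i])),(0,255,0),1)
    cv2.imwrite(out,c)
E
python3 - <<'E'
from ov import *
overlay("pics/e_s.png","pics/e3.png",[(.5575,-.0254,.1187,-3.75,.056,.026),(.5592,-.0064,.012,-3.9,.046,.026),(.5567,-.0433,.012,-3.9,.046,.026)])
E
```

```text
(no output)
```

View pics/e3.png

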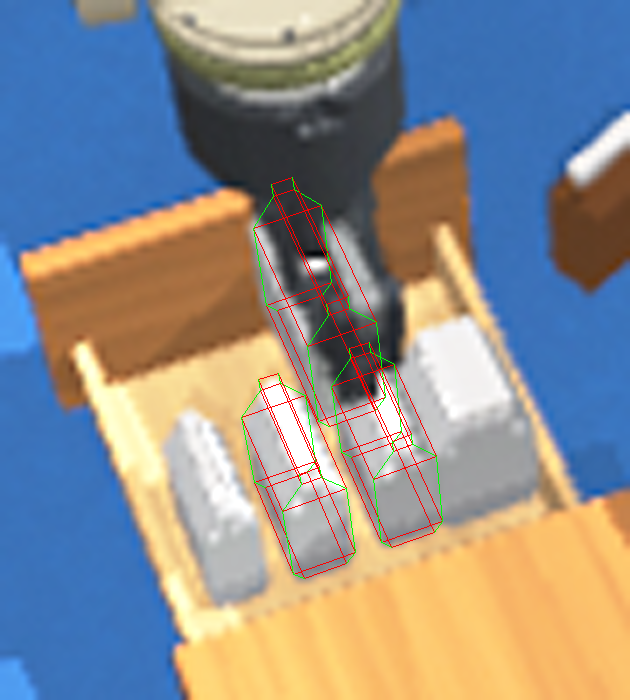

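servo_tool(rows=[0,0,0,-0.015,0,0,0,0,0,0,-0.015,0,0,0,0,0,0,-0.008,0,0,0,0,0,0,0,0,0,0,0,0,0,0,0,0,0])

```text
time_s: 5.77
position: [0.5575, -0.0249, 0.0959]
tool_rot: [[-0.065, -0.0, 0.998], [-0.998, 0.0, -0.065], [-0.0, -1.0, -0.0]]
ft_force: [0.4, -0.6, -2.0]
grip_width: 0.0557
```

servo_tool(rows=[0,0,0,-0.004,0,0,0,0,0,0,-0.003,0,0,0,0,0,0,0,0,0,0])

```text
time_s: 6.02
position: [0.5573, -0.0244, 0.0886]
tool_rot: [[-0.065, -0.0, 0.998], [-0.998, 0.0, -0.065], [-0.0, -1.0, -0.0]]
ft_force: [-1.5, -1.0, -2.6]
grip_width: 0.0555
```

servo_tool(rows=[0,0,-0.0005,-0.001,0,0,0,0,0,-0.0005,-0.001,0,0,0,0,0,0,0,0,0,0])

```text
time_s: 6.27
position: [0.5574, -0.0255, 0.0868]
tool_rot: [[-0.065, 0.0, 0.998], [-0.998, 0.0, -0.065], [-0.0, -1.0, 0.0]]
ft_force: [0.1, -0.3, -2.5]
grip_width: 0.0555
```

servo_tool(rows=[0,0,-0.0007,-0.001,0,0,0,0,0,-0.0007,-0.001,0,0,0,0,0,0,0,0,0,0])

```text
time_s: 6.52
position: [0.5573, -0.0269, 0.0847]
tool_rot: [[-0.065, -0.0, 0.998], [-0.998, 0.0, -0.065], [-0.0, -1.0, -0.0]]
ft_force: [-0.2, 0.6, -2.2]
grip_width: 0.0552
```

servo_tool(rows=[0,0,-0.0007,-0.001,0,0,0,0,0,-0.0007,-0.001,0,0,0,0,0,0,0,0,0,0])

```text
time_s: 6.77
position: [0.5573, -0.0284, 0.0826]
tool_rot: [[-0.065, -0.0, 0.998], [-0.998, 0.0, -0.065], [-0.0, -1.0, -0.0]]
ft_force: [0.3, 0.3, -3.1]
grip_width: 0.0556
```

servo_tool(rows=[0,0,-0.0007,-0.001,0,0,0,0,0,-0.0007,-0.001,0,0,0,0,0,0,0,0,0,0])

```text
time_s: 7.02
position: [0.5573, -0.0297, 0.0806]
tool_rot: [[-0.065, -0.0, 0.998], [-0.998, 0.0, -0.065], [-0.0, -1.0, -0.0]]
ft_force: [0.3, -0.7, -2.1]
grip_width: 0.0552
```

servo_tool(rows=[0,0,-0.0007,-0.001,0,0,0,0,0,-0.0007,-0.001,0,0,0,0,0,0,0,0,0,0])

```text
time_s: 7.27
position: [0.5573, -0.0311, 0.0786]
tool_rot: [[-0.065, -0.0, 0.998], [-0.998, 0.0, -0.065], [-0.0, -1.0, -0.0]]
ft_force: [-0.2, 0.0, -2.8]
grip_width: 0.0555
```

```bash
python3 - <<'E'
from h import *
o=env.observe();print(o["position"],o["ft_force"],o["wrist_torque"])
b=env.get_image("scene")[:,:,::-1]
cv2.imwrite("pics/g_s.png",b)
crop(b,235,120,90,100,6,"pics/g1.png")
E
```

```text
[ 0.5573 -0.0311  0.0786] [-0.2211  0.0212 -2.7511] [-0.0414  0.0481 -0.035 ]
```

View pics/g1.png

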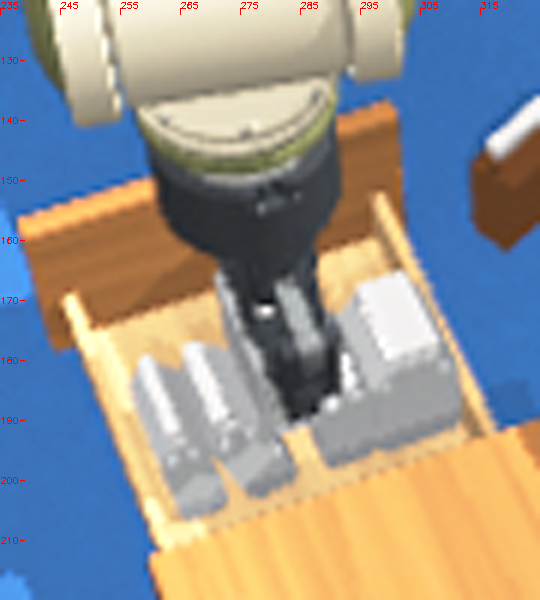

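servo_tool(rows=[0,0,-0.0005,-0.001,0,0,0,0,0,-0.0005,-0.001,0,0,0,0,0,-0.0005,-0.001,0,0,0,0,0,0,0,0,0,0])

```text
time_s: 7.65
position: [0.5573, -0.0326, 0.0756]
tool_rot: [[-0.065, -0.0, 0.998], [-0.998, 0.0, -0.065], [-0.0, -1.0, -0.0]]
ft_force: [-0.2, 0.8, -2.5]
grip_width: 0.056
```

servo_tool(rows=[0,0,0,-0.0015,0,0,0,0,0,0,-0.0015,0,0,0,0,0,0,0,0,0,0])

```text
time_s: 7.9
position: [0.5572, -0.0325, 0.0725]
tool_rot: [[-0.065, -0.001, 0.998], [-0.998, 0.0, -0.065], [-0.0, -1.0, -0.001]]
ft_force: [-0.7, -0.1, -2.4]
grip_width: 0.0556
```

servo_tool(rows=[0,0,0,-0.0015,0,0,0,0,0,0,-0.0015,0,0,0,0,0,0,0,0,0,0])

```text
time_s: 8.15
position: [0.5573, -0.0325, 0.0695]
tool_rot: [[-0.065, -0.0, 0.998], [-0.998, 0.0, -0.065], [-0.0, -1.0, -0.0]]
ft_force: [-0.2, 0.3, -2.1]
grip_width: 0.0557
```

servo_tool(rows=[0,0,0,-0.0015,0,0,0,0,0,0,-0.0015,0,0,0,0,0,0,-0.001,0,0,0,0,0,0,0,0,0,0])

```text
time_s: 8.48
position: [0.5573, -0.0325, 0.0655]
tool_rot: [[-0.065, -0.0, 0.998], [-0.998, 0.0, -0.065], [-0.0, -1.0, -0.0]]
ft_force: [-0.9, 0.3, -3.2]
grip_width: 0.0556
```

servo_tool(rows=[0,0,0,-0.0015,0,0,0,0,0,0,-0.0015,0,0,0,0,0,0,-0.001,0,0,0,0,0,0,0,0,0,0])

```text
time_s: 8.82
position: [0.5573, -0.0324, 0.0616]
tool_rot: [[-0.065, -0.0, 0.998], [-0.998, 0.0, -0.065], [-0.0, -1.0, -0.0]]
ft_force: [0.4, 0.6, -2.5]
grip_width: 0.0555
```

servo_tool(rows=[0,0,0,-0.0015,0,0,0,0,0,0,-0.0015,0,0,0,0,0,0,-0.001,0,0,0,0,0,0,0,0,0,0])

```text
time_s: 9.15
position: [0.5574, -0.0322, 0.0576]
tool_rot: [[-0.065, -0.0, 0.998], [-0.998, 0.001, -0.065], [-0.001, -1.0, -0.0]]
ft_force: [1.0, 2.8, -1.6]
grip_width: 0.0555
```

servo_tool(rows=[0,0,0,-0.0015,0,0,0,0,0,0,-0.0015,0,0,0,0,0,0,-0.001,0,0,0,0,0,0,0,0,0,0])

```text
time_s: 9.48
position: [0.5573, -0.0325, 0.0535]
tool_rot: [[-0.065, -0.0, 0.998], [-0.998, 0.0, -0.065], [-0.0, -1.0, -0.0]]
ft_force: [0.4, 2.1, -2.7]
grip_width: 0.0553
```

```bash
python3 - <<'E'
from h import *
o=env.observe();print(o["position"],o["ft_force"],o["wrist_torque"])
b=env.get_image("scene")[:,:,::-1]
cv2.imwrite("pics/k_s.png",b)
crop(b,235,120,90,100,6,"pics/k1.png")
E
```

```text
[ 0.5573 -0.0325  0.0535] [ 0.4082  2.0513 -2.746 ] [ 0.429  -0.0278  0.0066]
```

View pics/k1.png

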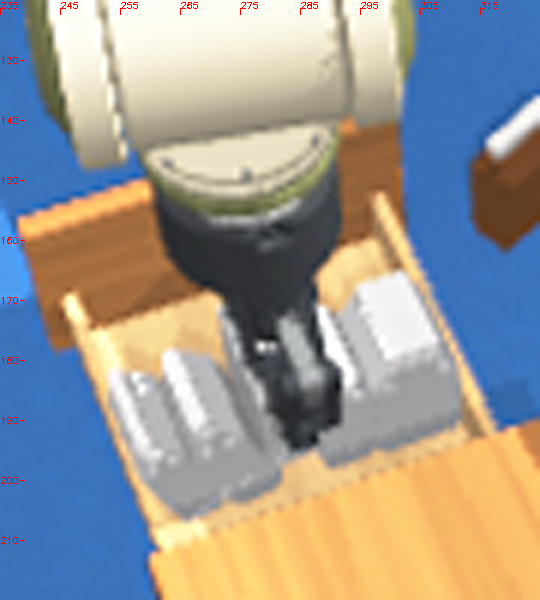

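```bash
cat > lean.py <<'E'
from ov import *
def tilt(yd,a,T,L=.046,yaw=-3.9,dx=.0017):
    # pivot about foot far (-y) edge at drawer y = yd-(T/2-.004)
    P=tinpts(0,0,0,0,L,T,T-.018); piv=np.array([0,-(T/2-.004),0]);Q=P-piv
    c,s=np.cos(a),np.sin(a)   # lean to -y: y' = y c - z s ; z'= y s + z c
    Q=np.c_[Q[:,0],Q[:,1]*c-Q[:,2]*s,Q[:,1]*s+Q[:,2]*c]+piv
    yw=np.radians(yaw);c,s=np.cos(yw),np.sin(yw)
    X=Q[:,0]+dx;Y=Q[:,1]+yd
    return np.c_[.556+X*c-Y*s,-.028+X*s+Y*c,Q[:,2]+.012]
def draw(fn,out,Ps,u0=235,v0=150,w=80,h=70,s=8,n="scene"):
    b=cv2.imread(fn);c=cv2.resize(b[v0:v0+h,u0:u0+w],None,fx=s,fy=s,interpolation=cv2.INTER_CUBIC)
    for P in Ps:
        p=np.array([proj(n,q) for q in P]);p=((p+.5-[u0,v0])*s).astype(int)
        for k in range(5):
            cv2.polylines(c,[p[4*k:4*k+4][[0,1,3,2]]],True,(0,0,255),1)
    cv2.imwrite(out,c)
E
python3 - <<'E'
from lean import *
draw("pics/k_s.png","pics/k2.png",[tilt(-.0175,.2,.026),tilt(-.053,.15,.024)])
E
```

View pics/k2.png

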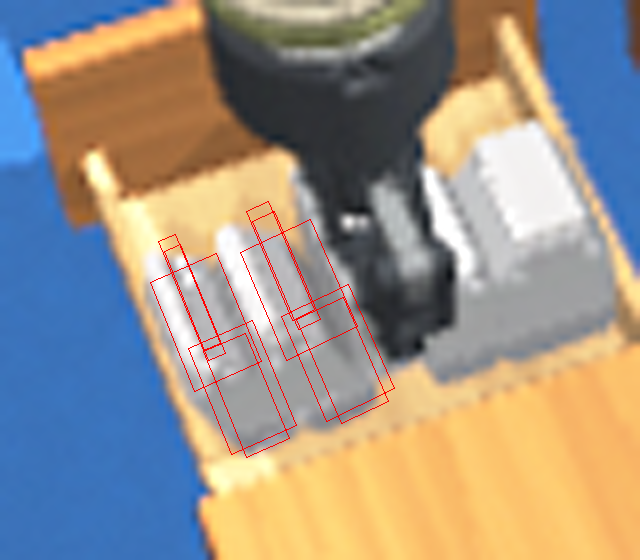

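```bash
python3 - <<'E'
from lean import *
draw("pics/k_s.png","pics/k3.png",[tilt(-.0165,.33,.026),tilt(-.0525,.28,.024)])
E
```

```text
(no output)
```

View pics/k3.png

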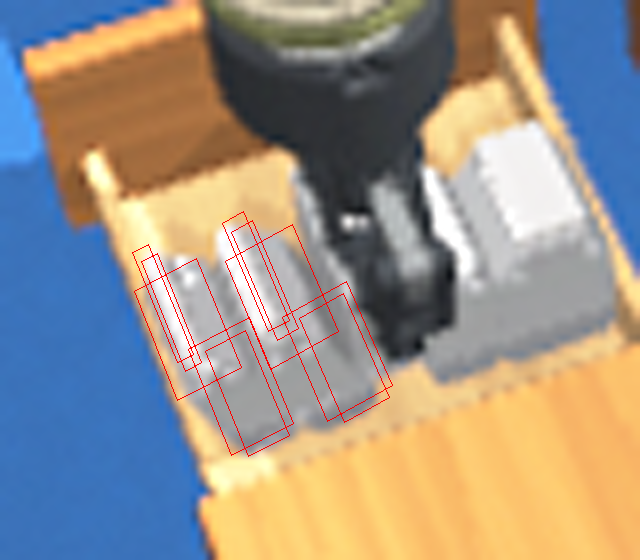

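servo_tool(rows=[0,0,0,-0.001,0,0,0,0,0,0,-0.001,0,0,0,0,0,0,0,0,0,0])

```text
time_s: 9.78
position: [0.5573, -0.0326, 0.0516]
tool_rot: [[-0.065, -0.0, 0.998], [-0.998, -0.0, -0.065], [0.0, -1.0, -0.0]]
ft_force: [0.2, 2.6, -1.4]
grip_width: 0.0557
```

servo_tool(rows=[0,0,0,-0.001,0,0,0,0,0,0,-0.001,0,0,0,0,0,0,0,0,0,0])

```text
time_s: 10.03
position: [0.5573, -0.0326, 0.0496]
tool_rot: [[-0.065, -0.0, 0.998], [-0.998, -0.0, -0.065], [0.0, -1.0, -0.0]]
ft_force: [-0.2, 1.0, -2.2]
grip_width: 0.0554
```

servo_tool(rows=[0,0,0,-0.001,0,0,0,0,0,0,-0.001,0,0,0,0,0,0,-0.001,0,0,0,0,0,0,0,0,0,0])

```text
time_s: 10.37
position: [0.5573, -0.0326, 0.0466]
tool_rot: [[-0.065, -0.0, 0.998], [-0.998, -0.0, -0.065], [0.0, -1.0, -0.0]]
ft_force: [0.7, 0.9, -2.4]
grip_width: 0.0556
```

servo_tool(rows=[0,0,0,-0.001,0,0,0,0,0,0,-0.001,0,0,0,0,0,0,-0.001,0,0,0,0,0,0,0,0,0,0])

```text
time_s: 10.7
position: [0.5573, -0.0325, 0.0436]
tool_rot: [[-0.065, -0.0, 0.998], [-0.998, 0.0, -0.065], [0.0, -1.0, -0.0]]
ft_force: [0.2, 1.1, -1.4]
grip_width: 0.0557
```

servo_tool(rows=[0,0,0,-0.001,0,0,0,0,0,0,-0.001,0,0,0,0,0,0,-0.001,0,0,0,0,0,0,0,0,0,0])

```text
time_s: 11.03
position: [0.5573, -0.0325, 0.0406]
tool_rot: [[-0.065, -0.0, 0.998], [-0.998, 0.0, -0.065], [-0.0, -1.0, -0.0]]
ft_force: [-0.6, 1.2, -2.3]
grip_width: 0.0552
```

servo_tool(rows=[0,0,0,-0.001,0,0,0,0,0,0,-0.001,0,0,0,0,0,0,-0.001,0,0,0,0,0,0,0,0,0,0])

```text
time_s: 11.37
position: [0.5573, -0.0325, 0.0376]
tool_rot: [[-0.065, -0.0, 0.998], [-0.998, 0.0, -0.065], [-0.0, -1.0, -0.0]]
ft_force: [0.4, -0.3, -2.7]
grip_width: 0.0555
```

```bash
python3 - <<'E'
from h import *
o=env.observe();print(o["position"],o["ft_force"],o["wrist_torque"])
b=env.get_image("scene")[:,:,::-1]
crop(b,235,120,90,100,6,"pics/l1.png")
E
```

```text
[ 0.5573 -0.0325  0.0376] [ 0.437  -0.2745 -2.6775] [-0.0127 -0.0189  0.0383]
```

View pics/l1.png

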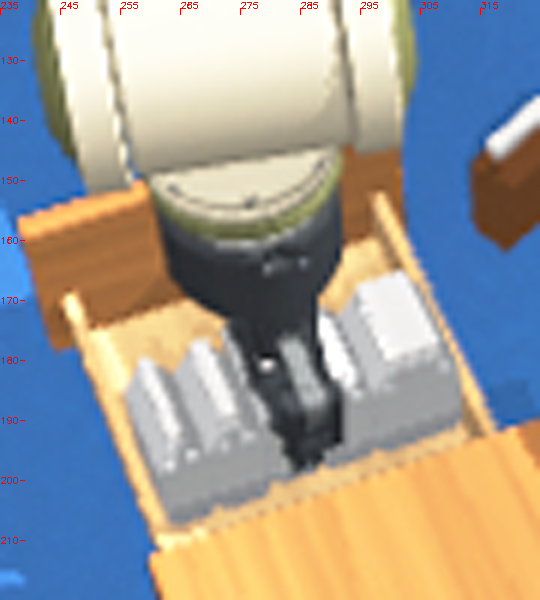

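servo_tool(rows=[0,0,0,-0.0015,0,0,0,0,0,0,-0.0015,0,0,0,0,0,0,-0.0015,0,0,0,0,0,0,-0.0015,0,0,0,0,0,0,-0.0015,0,0,0,0,0,0,0,0,0,0])

```text
time_s: 11.92
position: [0.5573, -0.0325, 0.03]
tool_rot: [[-0.065, -0.001, 0.998], [-0.998, 0.0, -0.065], [-0.0, -1.0, -0.001]]
ft_force: [-0.1, -0.5, -2.3]
grip_width: 0.0557
```

servo_tool(rows=[0,0,0,-0.0007,0,0,0,0,0,0,-0.0007,0,0,0,0,0,0,0,0,0,0])

```text
time_s: 12.17
position: [0.5573, -0.0325, 0.0288]
tool_rot: [[-0.065, -0.0, 0.998], [-0.998, 0.0, -0.065], [-0.0, -1.0, -0.0]]
ft_force: [0.6, 0.4, -2.8]
grip_width: 0.0552
```

servo_tool(rows=[0,0,0,-0.0005,0,0,0,0,0,0,0,0,0,0])

```text
time_s: 12.33
position: [0.5574, -0.0325, 0.0284]
tool_rot: [[-0.065, 0.0, 0.998], [-0.998, -0.0, -0.065], [0.0, -1.0, 0.0]]
ft_force: [0.2, 0.7, -1.5]
grip_width: 0.0554
```

servo_tool(rows=[0,0,0,-0.0005,0,0,0,0,0,0,0,0,0,0])

```text
time_s: 12.5
position: [0.5574, -0.0325, 0.0279]
tool_rot: [[-0.065, -0.0, 0.998], [-0.998, 0.0, -0.065], [-0.0, -1.0, -0.0]]
ft_force: [-0.0, -0.2, -3.2]
grip_width: 0.0554
```

servo_tool(rows=[0,0,0,-0.0005,0,0,0,0,0,0,0,0,0,0])

```text
time_s: 12.67
position: [0.5574, -0.0325, 0.0274]
tool_rot: [[-0.065, 0.0, 0.998], [-0.998, -0.0, -0.065], [0.0, -1.0, 0.0]]
ft_force: [-0.1, 0.7, -1.8]
grip_width: 0.0556
```

servo_tool(rows=[0,0,0,-0.0005,0,0,0,0,0,0,0,0,0,0])

```text
time_s: 12.83
position: [0.5577, -0.0326, 0.0273]
tool_rot: [[-0.065, 0.001, 0.998], [-0.998, -0.0, -0.065], [0.0, -1.0, 0.001]]
ft_force: [-0.5, 0.9, 2.5]
grip_width: 0.0554
```

servo_tool(rows=[0,0,0,-0.0003,0,0,0,0,0,0,0,0,0,0])

```text
time_s: 13.0
position: [0.5578, -0.0326, 0.0273]
tool_rot: [[-0.065, 0.001, 0.998], [-0.998, -0.0, -0.065], [0.0, -1.0, 0.001]]
ft_force: [-0.1, -0.1, 5.9]
grip_width: 0.0553
```

servo_tool(rows=[0.85,0,0,0,0,0,0,0.85,0,0,0,0,0,0,0.85,0,0,0,0,0,0,0.85,0,0,0,0,0,0,0.85,0,0,0,0,0,0])

```text
time_s: 13.42
position: [0.5574, -0.0325, 0.0265]
tool_rot: [[-0.065, -0.0, 0.998], [-0.998, 0.0, -0.065], [-0.0, -1.0, -0.0]]
ft_force: [0.1, 0.0, -0.3]
grip_width: 0.0724
```

servo_tool(rows=[0.85,0,0,0.005,0,0,0,0.85,0,0,0.01,0,0,0,0.85,0,0,0.015,0,0,0,0.85,0,0,0.02,0,0,0,0.85,0,0,0.02,0,0,0,0.85,0,0,0.03,0,0,0,0.85,0,0,0.03,0,0,0,0.85,0,0,0.03,0,0,0])

```text
time_s: 14.08
position: [0.5571, -0.0324, 0.1891]
tool_rot: [[-0.065, 0.001, 0.998], [-0.998, -0.0, -0.065], [0.0, -1.0, 0.001]]
ft_force: [0.6, -0.2, 0.0]
grip_width: 0.0724
```

servo_tool(rows=[0,-0.035,0.003,0,0,0,0,0,-0.035,0.003,0,0,0,0,0,-0.035,0.003,0,0,0,0,0,-0.035,0.003,0,0,0,0,0,-0.017,0.003,0,0,0,0,0,0,0,0,0,0,0,0,0,0,0,0,0,0])

```text
time_s: 14.67
position: [0.4004, -0.0175, 0.1877]
tool_rot: [[-0.065, 0.002, 0.998], [-0.998, -0.001, -0.065], [0.001, -1.0, 0.002]]
ft_force: [-0.4, -0.1, -0.2]
grip_width: 0.0003
```

```bash
python3 - <<'E'
from h import *
o=env.observe();print(o["position"],o["ft_force"],o["grip_width"])
b=env.get_image("scene")[:,:,::-1];a=env.get_image("top")[:,:,::-1]
cv2.imwrite("pics/n_s.png",b);cv2.imwrite("pics/n_t.png",a)
crop(b,235,110,90,110,5,"pics/n1.png");crop(a,300,180,100,110,5,"pics/n2.png")
E
```

```text
[ 0.4004 -0.0175  0.1877] [-0.4051 -0.0563 -0.1927] 0.00027680364319890527
```

View pics/n1.png

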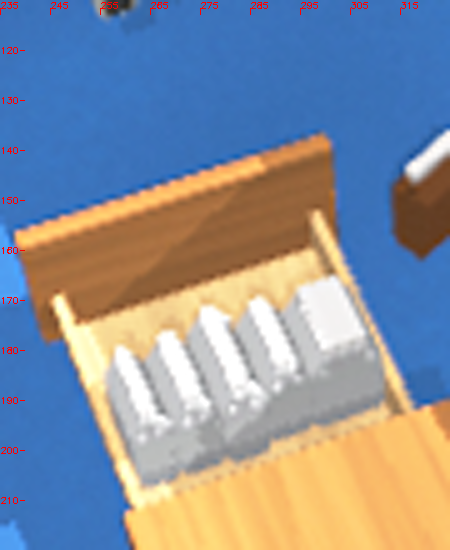

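View pics/n2.png

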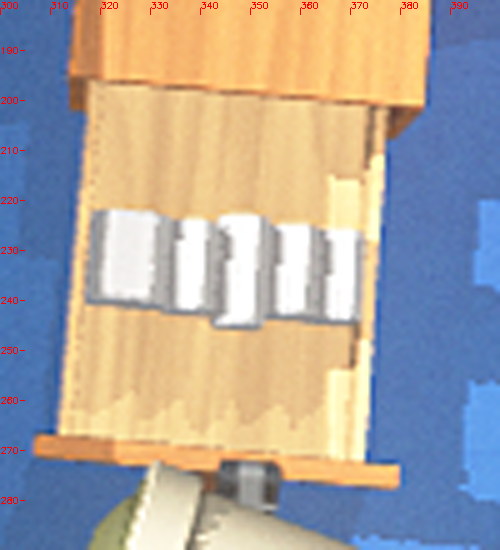

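servo_tool(rows=[0,0,0,-0.03,0,0,0,0,0,0,-0.03,0,0,0,0,0,0,-0.03,0,0,0,0,0,0,-0.024,0,0,0,0,0,0,0,0,0,0,0,0,0,0,0,0,0])

```text
time_s: 15.27
position: [0.4009, -0.0176, 0.0723]
tool_rot: [[-0.065, -0.002, 0.998], [-0.998, 0.001, -0.065], [-0.001, -1.0, -0.002]]
ft_force: [-0.0, 0.6, 0.9]
grip_width: 0.0001
```

servo_tool(rows=[0,0.008,-0.0005,0,0,0,0,0,0.008,-0.0005,0,0,0,0,0,0.004,0,0,0,0,0,0,0.003,0,0,0,0,0,0,0.003,0,0,0,0,0,0,0.003,0,0,0,0,0])

```text
time_s: 15.77
position: [0.4298, -0.0185, 0.0729]
tool_rot: [[-0.065, 0.001, 0.998], [-0.998, -0.0, -0.065], [0.0, -1.0, 0.001]]
ft_force: [-0.0, -0.7, -0.0]
grip_width: 0.0
```

Now push gently: 2 mm per row (24 mm/s).

servo_tool(rows=[0,0.002,0,0,0,0,0,0,0.002,0,0,0,0,0,0,0.002,0,0,0,0,0,0,0.002,0,0,0,0,0,0,0.002,-0.0005,0,0,0,0,0,0.002,0,0,0,0,0,0,0.002,0,0,0,0,0,0,0.002,0,0,0,0,0])

```text
time_s: 16.43
position: [0.4452, -0.019, 0.0725]
tool_rot: [[-0.065, -0.001, 0.998], [-0.998, 0.0, -0.065], [-0.0, -1.0, -0.001]]
ft_force: [-1.1, -1.3, 0.4]
grip_width: -0.0001
```

servo_tool(rows=[0,0.002,0,0,0,0,0,0,0.002,0,0,0,0,0,0,0.002,0,0,0,0,0,0,0.002,0,0,0,0,0,0,0.002,-0.0005,0,0,0,0,0,0.002,0,0,0,0,0,0,0.002,0,0,0,0,0,0,0.002,0,0,0,0,0])

```text
time_s: 17.1
position: [0.4616, -0.0196, 0.0726]
tool_rot: [[-0.065, 0.0, 0.998], [-0.998, -0.0, -0.065], [0.0, -1.0, 0.0]]
ft_force: [-2.3, -1.2, -0.0]
grip_width: -0.0002
```

servo_tool(rows=[0,0.0025,0,0,0,0,0,0,0.003,-0.0005,0,0,0,0,0,0.003,0,0,0,0,0,0,0.003,0,0,0,0,0,0,0.003,-0.0005,0,0,0,0,0,0.003,0,0,0,0,0,0,0.003,-0.0005,0,0,0,0,0,0.003,0,0,0,0,0,0,0.003,0,0,0,0,0,0,0.003,-0.0005,0,0,0,0])

```text
time_s: 17.93
position: [0.4912, -0.0214, 0.0726]
tool_rot: [[-0.065, -0.0, 0.998], [-0.998, 0.0, -0.065], [-0.0, -1.0, -0.0]]
ft_force: [-1.8, 0.8, 0.7]
grip_width: 0.0002
```

servo_tool(rows=[0,0.003,0,0,0,0,0,0,0.003,-0.0005,0,0,0,0,0,0.003,0,0,0,0,0,0,0.003,0,0,0,0,0,0,0.003,-0.0005,0,0,0,0,0,0.003,0,0,0,0,0,0,0.003,-0.0005,0,0,0,0,0,0.003,0,0,0,0,0,0,0.003,0,0,0,0,0,0,0.003,-0.0005,0,0,0,0])

```text
time_s: 18.77
position: [0.5212, -0.0234, 0.0726]
tool_rot: [[-0.065, -0.0, 0.998], [-0.998, 0.0, -0.065], [-0.0, -1.0, -0.0]]
ft_force: [-2.3, -0.0, 0.2]
grip_width: -0.0001
```

servo_tool(rows=[0,0.003,0,0,0,0,0,0,0.003,-0.0005,0,0,0,0,0,0.003,0,0,0,0,0,0,0.003,0,0,0,0,0,0,0.003,-0.0005,0,0,0,0,0,0.003,0,0,0,0,0,0,0.003,-0.0005,0,0,0,0,0,0.003,0,0,0,0,0,0,0.003,0,0,0,0,0,0,0.003,-0.0005,0,0,0,0])

```text
time_s: 19.6
position: [0.5512, -0.0254, 0.0726]
tool_rot: [[-0.065, -0.0, 0.998], [-0.998, 0.0, -0.065], [-0.0, -1.0, -0.0]]
ft_force: [-2.0, 1.1, 1.2]
grip_width: 0.0001
```

servo_tool(rows=[0,0.003,0,0,0,0,0,0,0.003,-0.0005,0,0,0,0,0,0.003,0,0,0,0,0,0,0.003,0,0,0,0,0,0,0.003,-0.0005,0,0,0,0,0,0.003,0,0,0,0,0,0,0.003,-0.0005,0,0,0,0,0,0.003,0,0,0,0,0,0,0.003,0,0,0,0,0,0,0.003,-0.0005,0,0,0,0])

```text
time_s: 20.43
position: [0.5812, -0.0274, 0.0726]
tool_rot: [[-0.065, -0.0, 0.998], [-0.998, 0.0, -0.065], [-0.0, -1.0, -0.0]]
ft_force: [-2.0, 1.4, 0.3]
grip_width: -0.0003
```

servo_tool(rows=[0,0.002,0,0,0,0,0,0,0.002,0,0,0,0,0,0,0.002,-0.0005,0,0,0,0,0,0.002,0,0,0,0,0,0,0.002,0,0,0,0,0,0,0.002,0,0,0,0,0,0,0.002,-0.0005,0,0,0,0])

```text
time_s: 21.02
position: [0.5951, -0.0284, 0.0726]
tool_rot: [[-0.065, 0.0, 0.998], [-0.998, 0.0, -0.065], [-0.0, -1.0, -0.0]]
ft_force: [-1.8, 1.8, -0.3]
grip_width: -0.0001
```

```bash
python3 - <<'E'
from h import *
o=env.observe();print(o["position"],o["ft_force"])
b=env.get_image("scene")[:,:,::-1];a=env.get_image("top")[:,:,::-1]
crop(b,235,130,90,100,5,"pics/p1.png");crop(a,290,180,110,80,5,"pics/p2.png")
E
```

```text
[ 0.5951 -0.0284  0.0726] [-1.7603  1.8338 -0.2644]
```

View pics/p1.png

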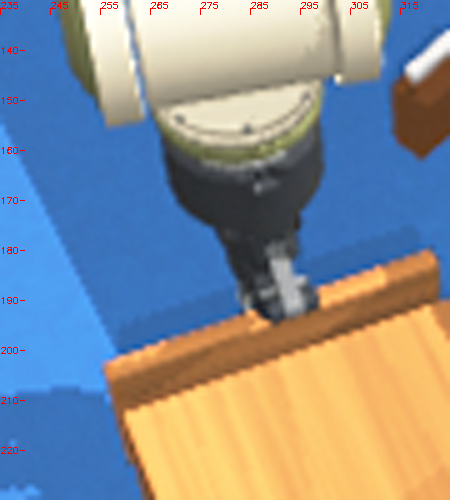

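Nearly shut; finish in 1 mm rows, then smaller, watching the force.

servo_tool(rows=[0,0.001,0,0,0,0,0,0,0.001,0,0,0,0,0,0,0.001,0,0,0,0,0,0,0.001,-0.0005,0,0,0,0,0,0.001,0,0,0,0,0,0,0.001,0,0,0,0,0,0,0.001,0,0,0,0,0,0,0.001,0,0,0,0,0])

```text
time_s: 21.78
position: [0.603, -0.0291, 0.0726]
tool_rot: [[-0.065, -0.0, 0.998], [-0.998, -0.0, -0.065], [0.0, -1.0, -0.0]]
ft_force: [-1.6, -0.7, 0.2]
grip_width: 0.0001
```

servo_tool(rows=[0,0.001,0,0,0,0,0,0,0.001,0,0,0,0,0,0,0.001,0,0,0,0,0,0,0.001,0,0,0,0,0])

```text
time_s: 22.12
position: [0.607, -0.029, 0.0726]
tool_rot: [[-0.065, -0.0, 0.998], [-0.998, -0.0, -0.065], [0.0, -1.0, -0.0]]
ft_force: [-1.9, -0.2, -0.2]
grip_width: -0.0002
```

servo_tool(rows=[0,0.001,0,0,0,0,0,0,0.001,0,0,0,0,0])

```text
time_s: 22.28
position: [0.609, -0.029, 0.0726]
tool_rot: [[-0.065, 0.0, 0.998], [-0.998, -0.0, -0.065], [0.0, -1.0, 0.0]]
ft_force: [-1.8, -0.6, 0.3]
grip_width: 0.0002
```

servo_tool(rows=[0,0.001,0,0,0,0,0,0,0.001,0,0,0,0,0])

```text
time_s: 22.45
position: [0.611, -0.029, 0.0726]
tool_rot: [[-0.065, -0.0, 0.998], [-0.998, -0.0, -0.065], [0.0, -1.0, -0.0]]
ft_force: [-2.1, 0.4, -0.2]
grip_width: -0.0003
```

servo_tool(rows=[0,0.001,0,0,0,0,0,0,0.0005,0,0,0,0,0])

```text
time_s: 22.62
position: [0.6126, -0.029, 0.0726]
tool_rot: [[-0.065, 0.0, 0.998], [-0.998, -0.0, -0.065], [0.0, -1.0, 0.0]]
ft_force: [-2.6, -0.3, 1.3]
grip_width: 0.0
```

servo_tool(rows=[0,0.001,0,0,0,0,0,0,0.0005,0,0,0,0,0])

```text
time_s: 22.78
position: [0.614, -0.029, 0.0726]
tool_rot: [[-0.065, 0.0, 0.998], [-0.998, 0.0, -0.065], [-0.0, -1.0, 0.0]]
ft_force: [-2.2, -0.6, 0.8]
grip_width: -0.0001
```

servo_tool(rows=[0,0.0007,0,0,0,0,0,0,0.0003,0,0,0,0,0])

```text
time_s: 22.95
position: [0.615, -0.029, 0.0726]
tool_rot: [[-0.065, 0.0, 0.998], [-0.998, 0.0, -0.065], [-0.0, -1.0, 0.0]]
ft_force: [-2.3, -0.5, -0.5]
grip_width: -0.0001
```

servo_tool(rows=[0,0.0007,0,0,0,0,0,0,0.0003,0,0,0,0,0])

```text
time_s: 23.12
position: [0.616, -0.029, 0.0726]
tool_rot: [[-0.065, 0.0, 0.998], [-0.998, 0.0, -0.065], [-0.0, -1.0, 0.0]]
ft_force: [-2.1, -0.6, -0.3]
grip_width: -0.0001
```

servo_tool(rows=[0,0.0007,0,0,0,0,0,0,0.0003,0,0,0,0,0])

```text
time_s: 23.28
position: [0.617, -0.029, 0.0726]
tool_rot: [[-0.065, 0.0, 0.998], [-0.998, 0.0, -0.065], [-0.0, -1.0, 0.0]]
ft_force: [-1.8, -0.4, -0.6]
grip_width: -0.0
```

servo_tool(rows=[0,0.0007,0,0,0,0,0,0,0.0003,0,0,0,0,0])

```text
time_s: 23.45
position: [0.618, -0.029, 0.0726]
tool_rot: [[-0.065, 0.0, 0.998], [-0.998, -0.0, -0.065], [0.0, -1.0, 0.0]]
ft_force: [-2.5, -0.8, 0.2]
grip_width: -0.0002
```

servo_tool(rows=[0,0.0007,0,0,0,0,0,0,0.0003,0,0,0,0,0])

```text
time_s: 23.62
position: [0.6189, -0.029, 0.0726]
tool_rot: [[-0.065, -0.0, 0.998], [-0.998, 0.0, -0.065], [-0.0, -1.0, -0.0]]
ft_force: [-2.9, -0.6, 1.9]
grip_width: 0.0
```

servo_tool(rows=[0,0.0007,0,0,0,0,0,0,0.0003,0,0,0,0,0])

```text
time_s: 23.78
position: [0.6189, -0.029, 0.0725]
tool_rot: [[-0.065, -0.003, 0.998], [-0.998, 0.0, -0.065], [0.0, -1.0, -0.003]]
ft_force: [-9.3, -1.2, 3.0]
grip_width: 0.0
```

```bash
python3 - <<'E'
from h import *
o=env.observe();print(o["position"],o["ft_force"])
b=env.get_image("scene")[:,:,::-1]
crop(b,245,170,90,50,8,"pics/q1.png")
E
```

```text
[ 0.6189 -0.029   0.0725] [-9.3231 -1.1535  2.9731]
```

View pics/q1.png

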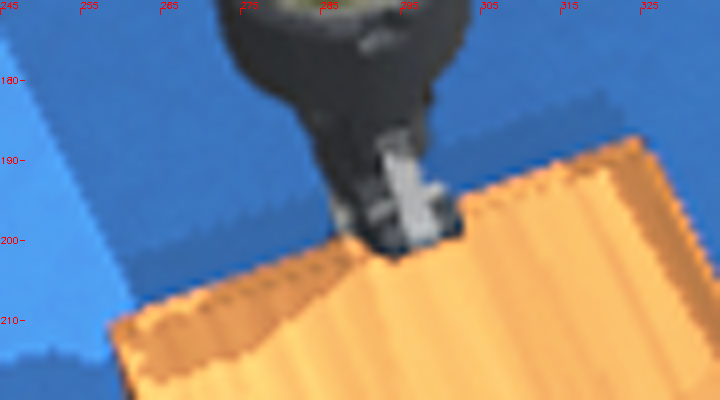

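servo_tool(rows=[0,-0.002,0,0,0,0,0,0,-0.01,0,0,0,0,0,0,-0.025,0,0,0,0,0,0,-0.03,0,0,0,0,0,0,-0.03,0,0.02,0,0,0,0,-0.035,0,0.02,0,0,0,0,-0.035,0,0.03,0,0,0,0,0,0,0.02,0,0,0,0,0,0,0,0,0,0,0,0,0,0,0,0,0])

```text
time_s: 24.67
position: [0.4571, -0.0292, 0.1609]
tool_rot: [[-0.065, 0.004, 0.998], [-0.998, -0.001, -0.065], [0.001, -1.0, 0.004]]
ft_force: [-0.2, 0.6, -0.8]
grip_width: 0.0001
```

```bash
python3 - <<'E'
from h import *
o=env.observe();print(o["position"],o["ft_force"],o["qvel"])
b=env.get_image("scene")[:,:,::-1];a=env.get_image("top")[:,:,::-1]
cv2.imwrite("pics/r_s.png",b);cv2.imwrite("pics/r_t.png",a)
crop(a,300,90,100,140,4,"pics/r1.png")
E
```

```text
[ 0.4571 -0.0292  0.1609] [-0.1673  0.6049 -0.79  ] [ 0.2738  2.6683  1.2518 -0.0309 -0.3482 -0.0406]
```

View pics/r_s.png

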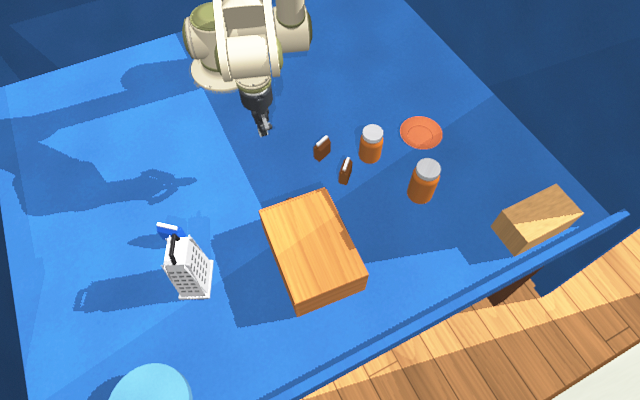

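View pics/r1.png

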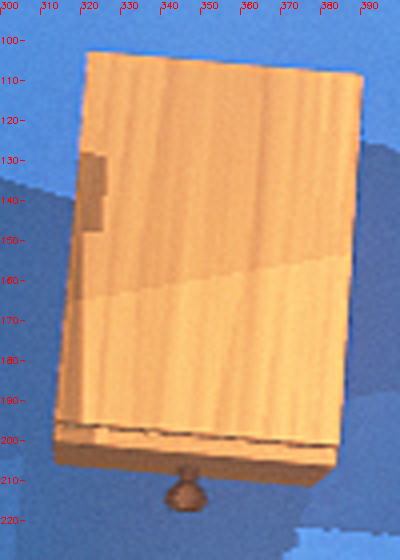

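The board lies against the case opening in both views, the front edge in the top view running from (314,196) to (384,201). The bystanders are where they started and the arm is clear, so I'm handing in.

```bash
python3 - <<'E'
from rig import env
print(env.close_job())
E
```

```text
the job is handed in; nothing more can be done
None
```

The spare tin stands in the gap in the row, I let go of it, and the drawer is pushed shut. The job was handed in at about 25 s; no verdict was reported.

- **Insertion:** I gripped the steel tin across its 56 mm and lowered it into the gap, drifting about 8 mm toward the thin tin on the -y side. Sideways force in the readings stayed under about 3 N. The soft-side neighbour leaned about 0.33 rad by eye from an overlay, then straightened as the foot passed.
- **On the floor:** Contact came at the expected height, with about 6 N showing at the wrist. After I let go, both pictures showed all five tins upright and the spare in line with its neighbours, with the drawer still about 0.17 m open.
- **Drawer:** It closed at about 2 N and met its stop at about 9 N. The last pictures show the front board against the case, the jars, grater and saucer where they were, and the arm clear.

The tins cannot be seen with the drawer shut, so their pose at the end rests on the slow, steady push. None of the checks disagreed.

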